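Pair the range extender with the router

TASK

Pair the Wi-Fi range extender (small square box with the short stub antenna) with the router (large box with the tall antenna): with the fingertips gently press the router's long bar button, keep it down for about two seconds and let it come up, then do the same with the bar button of the extender, and withdraw. Do not press any round button, do not touch the hub (the box without antenna), and do not lift, shove or knock any of the boxes or the things lying about.

Things in the scene. Friction and masses are not known exactly. Their poses are not given: they have to be found in the camera images.
- router: Wi-Fi router, white box 150 x 210 x 32 mm (x, y, z), about 0.45 kg, standing loose; the only one with a TALL antenna (14 mm rod at x +60, y -80 mm, reaching 170 mm above the desk). Origin: centre of the underside; x points to its rear, away from the face with the small lamps; z up. Two grey buttons on top at x -45 mm: long bar at y +30, round at y -30 mm.
- extender: The Wi-Fi range extender, white plastic box 110 x 110 x 40 mm, about 0.3 kg, standing loose; the smallest box, square, with a SHORT stub antenna (14 mm diameter, at x +43, y 0 mm, reaching 90 mm above the desk). Origin and axes as for the router. On the top at x -22 mm: long bar button at y +27 mm, round button at y -27 mm.
- hub: The network hub, white plastic box 100 x 150 x 28 mm (x, y, z), 0.3 kg, standing loose, with NO antenna: to be left alone. Origin and axes as for the router. On its top, like the others, a bar button (x -22, y +30 mm) and a round button (x -22, y -30 mm).
- router_bar_top (a point): Centre of the top face of the router's long bar button, 34 mm fore and aft by 14 mm across, the PAIRING button; it stands 10 mm proud of the box and goes down with the button. Axes as for the box.
- router_bar (a joint): How far that button is pressed in: 0 up, 0.005 m fully down (5 mm travel; spring: starts to move at 1.5 N, fully down at 5 N, comes up by itself); counts as pressed from 0.003 m.
- router_round_top (a point): Centre of the top face of the router's round button, 18 mm in diameter, the power button, not to be pressed; it stands 10 mm proud of the box and goes down with the button. Axes as for the box.
- router_round (a joint): How far that button is pressed in: 0 up, 0.005 m fully down (5 mm travel; spring: starts to move at 1.5 N, fully down at 5 N, comes up by itself).
- extender_bar_top (a point): Centre of the top face of the extender's long bar button, 34 mm fore and aft by 14 mm across, the PAIRING button; it stands 10 mm proud of the box and goes down with the button. Axes as for the box.
- extender_bar (a joint): How far that button is pressed in: 0 up, 0.005 m fully down (5 mm travel; spring: starts to move at 1.5 N, fully down at 5 N, comes up by itself); counts as pressed from 0.003 m.
- extender_round_top (a point): Centre of the top face of the extender's round button, 18 mm in diameter, the power button, not to be pressed; it stands 10 mm proud of the box and goes down with the button. Axes as for the box.
- extender_round (a joint): How far that button is pressed in: 0 up, 0.005 m fully down (5 mm travel; spring: starts to move at 1.5 N, fully down at 5 N, comes up by itself).
- hub_bar_top (a point): Centre of the top face of the hub's long bar button, 34 mm fore and aft by 14 mm across, not to be pressed; it stands 10 mm proud of the box and goes down with the button. Axes as for the box.
- hub_bar (a joint): How far that button is pressed in: 0 up, 0.005 m fully down (5 mm travel; spring: starts to move at 1.5 N, fully down at 5 N, comes up by itself).
- hub_round_top (a point): Centre of the top face of the hub's round button, 18 mm in diameter, not to be pressed; it stands 10 mm proud of the box and goes down with the button. Axes as for the box.
- hub_round (a joint): How far that button is pressed in: 0 up, 0.005 m fully down (5 mm travel; spring: starts to move at 1.5 N, fully down at 5 N, comes up by itself).
- usb_stick: Black USB stick 53 x 18 x 9 mm lying on the router's top behind the buttons. Origin: centre of the underside.
- earbud_case: Black earbud case 44 x 58 x 22 mm lying on the hub's top behind its buttons. Origin: centre of the underside.
- mug: Blue ceramic mug, 80 mm in diameter, 95 mm high, beyond the boxes. Origin: centre of the underside.
- tape_roll: Roll of clear tape lying flat, 84 mm in diameter, 22 mm high, beyond the boxes. Origin: centre of the underside.
- stapler: Black stapler 36 x 135 x 50 mm, beyond the boxes. Origin: centre of the underside.
- phone: Black mobile phone 72 x 150 x 9 mm lying flat, on the robot's side of the boxes. Origin: centre of the underside.
- mouse: Grey computer mouse 105 x 60 x 34 mm, on the robot's side of the boxes. Origin: centre of the underside.

How it is judged:
On the way, in this order (a step that is already met when the one before it is completed fails the run):
1. the router's bar button is held down (3 mm or more) by the fingers for a second or more, the extender's bar button being up (value of joint router_bar above 0.003 m and value of joint extender_bar below 0.0015 m and contact force between the fingers and router above 0.5 N), for 1 s.
2. the router's button has come up, and the extender's bar button is held down (3 mm or more) by the fingers for a second or more (value of joint extender_bar above 0.003 m and value of joint router_bar below 0.0015 m and contact force between the fingers and extender above 0.5 N), for 1 s.
At the end, for the whole second after the job is handed in: All six buttons are up again (within 1.5 mm), the three boxes and all loose things stand at rest and upright within 15 mm of where they were (value of joint each of router_bar, router_round, extender_bar, extender_round, hub_bar, hub_round below 0.0015 m and distance of each of router, extender, hub, usb_stick, earbud_case, mug, tape_roll, stapler, phone, mouse from where it was at the start of the episode below 0.015 m and linear speed of each of router, extender, hub, usb_stick, earbud_case, mug, tape_roll, stapler, phone, mouse below 0.02 m/s and angle between each of router, extender, hub, usb_stick, earbud_case, mug, tape_roll, stapler, phone, mouse's own z axis and vertical below 0.1 rad); the robot touches nothing.
It fails at once if a round button, or the hub's bar button, is pressed in by more than 2 mm (value of joint any of hub_bar, router_round, extender_round, hub_round above 0.002 m).
It fails at once if the router or the extender is pressed with more than 25 N (contact force between any of the fingers, the arm and router above 25 N or contact force between any of the fingers, the arm and extender above 25 N).
It fails at once if the robot touches the hub (over 1 N) (contact force between any of the fingers, the arm and hub above 1 N).
It fails at once if a box is lifted or tipped up: its underside's centre more than 8 mm above the desk, or tilted over 0.1 rad (height (world z) of any of router, extender, hub above 0.008 m or angle between any of router, extender, hub's own z axis and vertical above 0.1 rad).
It fails at once if a box or a bystander is moved by more than 15 mm (distance of any of router, extender, hub, usb_stick, earbud_case, mug, tape_roll, stapler, phone, mouse from where it was at the start of the episode above 0.015 m).
It also fails if it takes over 53 s, if anything falls off the work surface, if the arm or the gripper's body presses on something with over 40 N, if the wrist force passes 120 N, or if a joint passes its speed limit or range.

ROBOT

A 6-joint arm with a two-finger parallel gripper is mounted at the origin on the work surface. World frame = base frame: x ahead of the robot, y to its left, z up, the work surface at z = 0. Lengths are in m, angles in rad, forces in N, time in s.
With the tool pointing down it reaches from about 0.25 to 0.775 m from the base axis. Payload 4 kg.
Tool frame: the origin (TCP) lies midway between the tips of the shut fingers; the grasp point (between the pads) lies 19 mm behind it (arm.hold_point_z is the distance from the TCP to the grasp point, in m); z points along the fingers, y is the line along which they close (so a half turn about z gives the same grasp; the last joint's range is limited). The gripper opens to 85 mm and grips with 20 to 120 N. Pads are 22 mm wide; open, the fingers measure 114 mm over their backs; the gripper's body (76 mm by 85 mm) begins 54 mm behind the grasp point. The pads swing forward as they close: fully open they stand 13 mm farther back than shut.
Start: joints at [-1.44, 0.087, 1.371, -0, 1.684, -0.103], TCP at [0.127, -0.535, 0.231] pointing down, gripper open.
Joint ranges: [-3.1, 3.1], [-0.76, 2.03], [0.27, 2.55], [-1.08, 4.22], [0.17, 2.65], [-2.57, 2.57]. Speed limits (rad/s): [2.79, 2.79, 3.14, 3.14, 3.14, 3.14].

INTERFACE

Orientations are given as [roll, pitch, yaw] about the fixed x, y, z axes, in that order (R = Rz(yaw) Ry(pitch) Rx(roll)).
In Python, from plant import arm gives the robot as it stands.
- The arm moves only by the tool arm_command, never from a script. Its argument "commands" is a list that holds one entry, the list of rows, each a list of 7 numbers: the shift along the tool's x, y, z in mm, then the turn, a rotation vector about the tool's x, y, z in degrees, then the closure, from 0 (fully open) to 1 (shut). A call has 1 to 10 rows; each row shifts and turns the commanded pose from where the row before left it, along the tool's axes as they then stand; what a row does not reach is not made up. A row lasts 1/8 s, in which the tool goes at most 62.5 mm and 10.7 degrees, less where a joint would pass 70% of its speed; a pose out of reach is approached as far as the arm can. A call with a gripper value outside its range is refused whole. The fingers move at their own pace and stop on an object; "newtons" is the grip in N (left out, the last holds). Time passes only in rows, so rows that do not move let the fingers close. It gives the time, the measured TCP pose, the force, the opening and the grip force at its end, in the units of the state.
- arm.get_state(): the state, without advancing time (a new reading comes with each control period).
- arm.camera(name): name is "scene" or "top" or "wrist"; returns a dict with "color" (480x640x3 uint8, red, green, blue), "K" (3x3 intrinsics, pixels), "eye" and "rotation" of the camera in the world. Camera axes: x right, y down, z forward; pixel columns grow to the right and rows downward; lengths in m; the calibration is good to about 2 mm. A picture is of the moment at which its call begins. There is no depth.
- arm.finish_job(): hands the job in; it is judged then, once.
Trained networks look in the newest picture that a camera, given by its name, has taken for a name from the list of things; names that differ only in an ending like _2 or _b are one class to them, and where a whole thing is asked for, a point or a joint stands for the part that bears it (a point fixed in the world has none). Each returns a list of dicts, best first, with "score" (0 to 1); they miss things now and then, are a little off and sometimes report something else, mostly with a low value. They report only what shows in the picture. A call takes as long as a camera call.
- arm.spot_in(name, camera): "xy" ([column, row] in pixels, amid what is visible of it).
The state is a dict: "clock": time; "q": joint angles; "qd": joint speeds; "effort": joint torques, N m; "tcp_pos": TCP position; "tcp_rot": TCP orientation; "force": force on the tool from outside, world axes, zero at the start; "moment": the same for the moment, N m; "gripper_width": opening from 0.0 (shut) to 1.0 (fully open); "gripper_force": force on a finger pad.
Only numpy, scipy, OpenCV 4.12 (cv2) and the standard library are available. Lean on these libraries where they do the work, as an engineer would, in place of code of your own. Each camera call takes 0.05 s, during which the arm holds its last target. There are 200 camera calls.

## Working session

There is one attempt and no reset: what is moved stays moved. The work goes in short steps, Python scripts to look and compute and a tool call to move; the robot and the scene stay as the last step left them, time stands still between calls to the robot, and variables do not carry over. Pictures are saved under pics/ and viewed, at most 10 in all, crops included, and the job is handed in when it is done.

Besides the shell and the picture viewer there is one more tool, called after "Emit:" by a JSON object that holds its "method" and its "body". arm_command: Moves the arm, as the interface text tells. Its arguments: {"type":"object","properties":{"commands":{"type":"array"},"newtons":{"type":"number"}},"required":["commands"]}

```bash
mkdir -p pics
python3 - <<'E'
from plant import arm
import cv2,numpy as np
s=arm.get_state();print({k:np.round(v,3).tolist() for k,v in s.items()})
for c in ["scene","top"]:
    r=arm.camera(c);cv2.imwrite(f"pics/{c}0.png",r["color"][:,:,::-1]);np.savez(f"{c}0.npz",**r)
    print(c,r["K"].round(1).tolist(),r["eye"].round(3),r["rotation"].round(3).tolist())
    for n in ["router","extender","hub","router_bar_top","extender_bar_top","hub_bar_top","router_round_top","extender_round_top"]:
        print(n,[(np.round(d["xy"]).tolist(),round(d["score"],2)) for d in arm.spot_in(n,c)][:4])
E
```

```text
{'clock': 0.0, 'q': [-1.44, 0.088, 1.372, 0.0, 1.684, -0.103], 'qd': [0.001, -0.002, -0.003, 0.001, -0.002, -0.0], 'effort': [-0.0, -35.187, -31.327, -0.0, 0.011, 0.0], 'tcp_pos': [0.127, -0.535, 0.23], 'tcp_rot': [-3.139, -0.0, 0.234], 'force': [0.642, -0.136, 0.618], 'moment': [0.015, 0.067, -0.075], 'gripper_force': 0.0, 'gripper_width': 1.0}
scene [[583.0, 0.0, 304.0], [0.0, 583.0, 237.6], [0.0, 0.0, 1.0]] [1.156 0.029 0.998] [-2.559, 0.006, 1.574]
router [([297.0, 274.0], 0.89)]
extender [([449.0, 234.0], 0.77)]
hub [([149.0, 256.0], 0.83), ([282.0, 254.0], 0.26)]
router_bar_top [([311.0, 249.0], 0.59)]
extender_bar_top [([465.0, 219.0], 0.51), ([447.0, 233.0], 0.3)]
hub_bar_top [([311.0, 251.0], 0.52), ([163.0, 246.0], 0.46)]
router_round_top [([282.0, 254.0], 0.38)]
extender_round_top [([123.0, 253.0], 0.23)]
top [[576.9, 0.0, 331.2], [0.0, 576.9, 240.3], [0.0, 0.0, 1.0]] [ 0.366 -0.006  1.198] [-2.987, 0.019, -1.579]
router [([334.0, 216.0], 0.6)]
extender [([187.0, 265.0], 0.55)]
hub [([475.0, 246.0], 0.92)]
router_bar_top [([325.0, 241.0], 0.61)]
extender_bar_top []
hub_bar_top [([470.0, 350.0], 0.75), ([467.0, 244.0], 0.46)]
router_round_top [([353.0, 235.0], 0.5), ([476.0, 243.0], 0.4)]
extender_round_top [([499.0, 234.0], 0.57), ([263.0, 123.0], 0.22)]
```

View pics/top0.png

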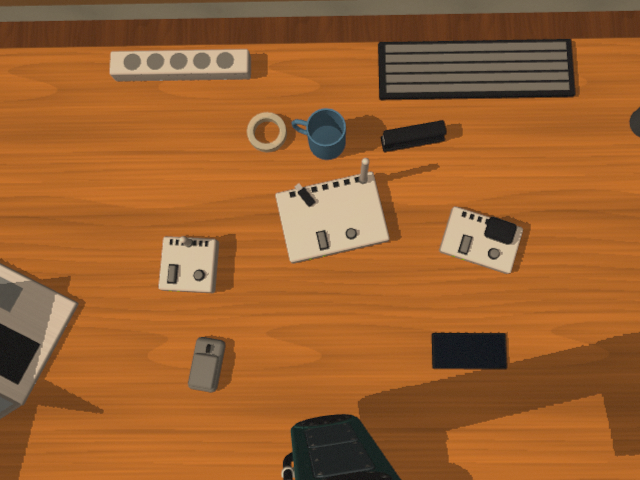

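View pics/scene0.png

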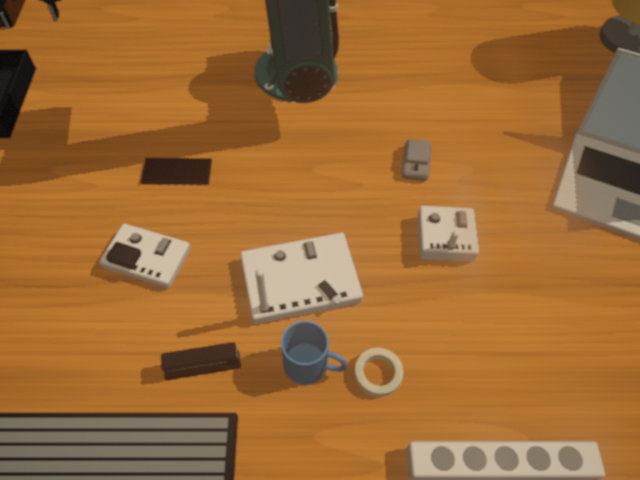

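The top picture shows the router in the middle, with its bar at about (322,240) and its round button at (351,233). The extender is on the left (bar 172,273; round 199,275) and the hub on the right. In the scene picture the router bar is at (310,250) and the extender bar at (461,219). Next I'll zoom in and triangulate.

```bash
cat > h.py <<'E'
import numpy as np,cv2
from scipy.spatial.transform import Rotation as R
def ray(c,p):
    K=c["K"];d=R.from_euler("xyz",c["rotation"]).as_matrix()@np.linalg.solve(K,[p[0],p[1],1]);return c["eye"],d
def plane(c,p,z):
    e,d=ray(c,p);return e+d*(z-e[2])/d[2]
def tri(cs,ps):
    A=np.zeros((3,3));b=np.zeros(3)
    for c,p in zip(cs,ps):
        e,d=ray(c,p);d=d/np.linalg.norm(d);M=np.eye(3)-np.outer(d,d);A+=M;b+=M@e
    return np.linalg.solve(A,b)
E
python3 - <<'E'
from h import *
t,s=np.load("top0.npz"),np.load("scene0.npz")
for n,a,b in [("rbar",(322,239),(310,249)),("rround",(351,233),(280,254)),("ebar",(172.5,272),(461,218)),("eround",(199,274),(434,217))]:
    print(n,tri([t,s],[a,b]).round(4))
cr=lambda c,x,y:cv2.resize(c["color"][y-36:y+36,x-48:x+48,::-1],(400,300),interpolation=cv2.INTER_CUBIC)
cv2.imwrite("pics/z.png",np.vstack([np.hstack([cr(t,330,235),cr(t,190,265)]),np.hstack([cr(s,300,260),cr(s,448,232)])]))
E
```

```text
rbar [0.5502 0.0333 0.0379]
rround [ 0.5618 -0.0253  0.0383]
ebar [0.4846 0.3338 0.0491]
eround [0.4803 0.281  0.0465]
```

View pics/z.png

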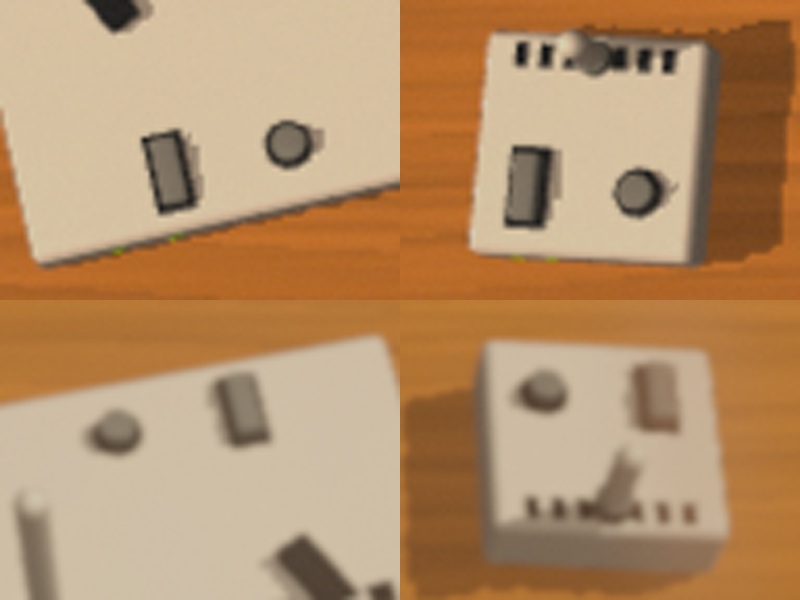

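The zoom gives clean top-face centres. The spacings match the text (about 60 mm and 54 mm), and so do the heights. Router yaw is about 0.20 and extender yaw about -0.08. I'll travel high with the fingers shut.

Emit:
{"method": "arm_command", "body": {"commands": [[[36,-30,0,0,0,0,1],[36,-30,0,0,0,0,1],[36,-30,0,0,0,0,1],[36,-30,0,0,0,0,1],[36,-30,0,0,0,0,1],[36,-30,0,0,0,0,1],[36,-30,0,0,0,0,1],[36,-30,0,0,0,0,1],[36,-30,0,0,0,0,1],[36,-30,0,0,0,0,1]]], "newtons": 20}}

```text
clock: 2.15
tcp_pos: [0.4089, -0.1585, 0.2316]
tcp_rot: [3.141, -0.001, 0.234]
force: [0.7, -0.8, 0.1]
gripper_width: -0.003
gripper_force: 0.0
```

Emit:
{"method": "arm_command", "body": {"commands": [[[36,-30,0,0,0,0,1],[36,-30,0,0,0,0,1],[36,-30,0,0,0,0,1],[30,-30,0,0,0,1,1],[0,0,0,0,0,1,1],[0,0,0,0,0,0,1],[0,0,0,0,0,0,1]]]}}

```text
clock: 3.02
tcp_pos: [0.5142, -0.0121, 0.2315]
tcp_rot: [3.141, -0.0, 0.197]
force: [-0.8, -0.7, 0.1]
gripper_width: 0.0
gripper_force: 0.0
```

Run:
```python
from plant import arm
from h import *
t,s=np.load("top0.npz"),np.load("scene0.npz")
P={}
for n,a,b in [("rbar",(322.3,240),(310.3,249.4)),("rround",(351.1,233.3),(280.8,255)),("ebar",(171.5,273.9),(461.7,219.3)),("eround",(198.6,274.6),(434.6,217.4))]:
    P[n]=tri([t,s],[a,b]);print(n,P[n].round(4))
st=arm.get_state();print({k:np.round(st[k],4).tolist() for k in("clock","tcp_pos","tcp_rot","force","gripper_width")})
w=arm.camera("wrist");np.savez("w1.npz",**w);cv2.imwrite("pics/w1.png",w["color"][:,:,::-1]);print(w["eye"],w["rotation"])
```

```text
rbar [0.5487 0.0334 0.0341]
rround [ 0.5618 -0.0248  0.0345]
ebar [0.4817 0.3379 0.0405]
eround [0.4794 0.2826 0.0438]
{'clock': 3.025, 'tcp_pos': [0.5142, -0.0121, 0.2315], 'tcp_rot': [3.1411, -0.0001, 0.1975], 'force': [-0.8036, -0.7276, 0.0947], 'gripper_width': 0.0004}
[0.59194296 0.00379312 0.37495699] [ 2.82819872e+00 -3.64374043e-04 -1.37395718e+00]
```

View pics/w1.png

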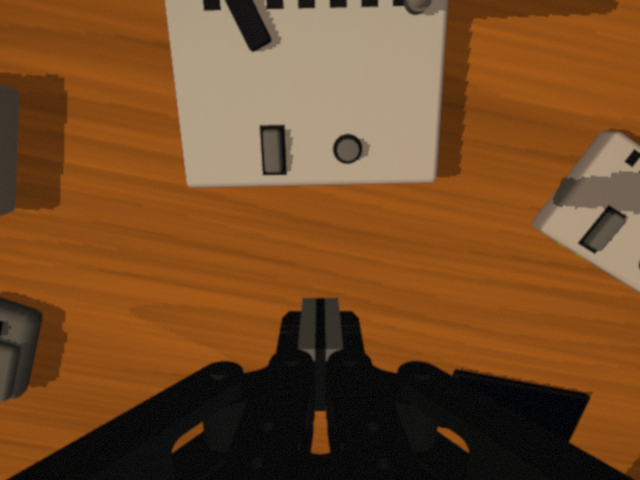

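The wrist picture shows the router bar centred at (273,150) and its round button at (347,149). The front edge is level in the image, so the yaw is aligned.

Run:
```python
from h import *
t,s,w=[np.load(f) for f in("top0.npz","scene0.npz","w1.npz")]
for n,ps in [("rbar",[(322.3,240),(310.3,249.4),(273,150)]),("rround",[(351.1,233.3),(280.8,255),(347.5,148.5)])]:
    print(n,tri([t,s,w],ps).round(4),[plane(c,p,.042)[:2].round(4).tolist() for c,p in zip([t,s,w],ps)])
for n,ps in [("ebar",[(171.5,273.9),(461.7,219.3)]),("eround",[(198.6,274.6),(434.6,217.4)])]:
    print(n,[plane(c,p,.05)[:2].round(4).tolist() for c,p in zip([t,s],ps)])
p=plane(w,(273,150),.042)-[.5142,-.0121,.2315];a=.1975
print(p[0]*np.cos(a)+p[1]*np.sin(a),p[0]*np.sin(a)-p[1]*np.cos(a))
```

```text
rbar [0.549  0.0335 0.0342] [[0.5475, 0.0331], [0.5537, 0.0334], [0.5504, 0.0331]]
rround [ 0.562  -0.0248  0.0346] [[0.5606, -0.0255], [0.5664, -0.0235], [0.563, -0.0242]]
ebar [[0.4808, 0.3359], [0.4885, 0.3339]]
eround [[0.4788, 0.2812], [0.4838, 0.2808]]
0.044356210216472555 -0.03724052828025535
```

Emit:
{"method": "arm_command", "body": {"commands": [[[22,-19,0,0,0,0,1],[22,-18,0,0,0,0,1],[0,0,40,0,0,0,1],[0,0,40,0,0,0,1],[0,0,40,0,0,0,1],[0,0,30,0,0,0,1],[0,0,15,0,0,0,1],[0,0,5,0,0,0,1],[0,0,0,0,0,0,1],[0,0,0,0,0,0,1]]]}}

```text
clock: 4.32
tcp_pos: [0.5515, 0.0337, 0.0629]
tcp_rot: [3.141, -0.003, 0.199]
force: [0.5, 0.7, -0.1]
gripper_width: 0.001
gripper_force: 0.0
```

Run:
```python
from plant import arm
from h import *
st=arm.get_state();print({k:np.round(st[k],4).tolist() for k in("clock","tcp_pos","tcp_rot","force","gripper_width")})
w=arm.camera("wrist");cv2.imwrite("pics/w2.png",w["color"][:,:,::-1])
```

```text
{'clock': 4.325, 'tcp_pos': [0.5515, 0.0337, 0.0629], 'tcp_rot': [3.1408, -0.003, 0.1988], 'force': [0.4554, 0.7135, -0.143], 'gripper_width': 0.0013}
```

View pics/w2.png

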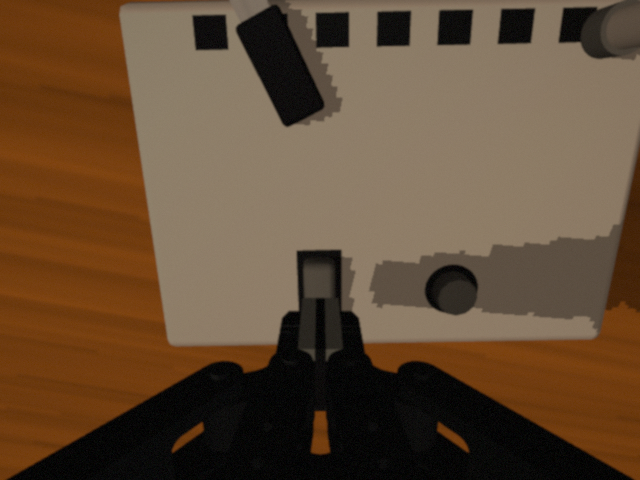

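The fingertips, at (320,300), are lined up over the bar and well clear of the round button. I'll come down gently.

Emit:
{"method": "arm_command", "body": {"commands": [[[0,0,8,0,0,0,1],[0,0,6,0,0,0,1],[0,0,3,0,0,0,1],[0,0,2,0,0,0,1],[0,0,1,0,0,0,1],[0,0,1,0,0,0,1],[0,0,0,0,0,0,1]]]}}

```text
clock: 5.25
tcp_pos: [0.5504, 0.0338, 0.0406]
tcp_rot: [3.142, 0.0, 0.199]
force: [-2.1, 1.2, 2.8]
gripper_width: 0.004
gripper_force: 1.2
```

Emit:
{"method": "arm_command", "body": {"commands": [[[0,0,1,0,0,0,1],[0,0,1,0,0,0,1],[0,0,0.5,0,0,0,1],[0,0,0,0,0,0,1]]]}}

```text
clock: 5.75
tcp_pos: [0.5505, 0.0339, 0.038]
tcp_rot: [3.141, -0.0, 0.199]
force: [-2.4, 0.4, 3.7]
gripper_width: -0.001
gripper_force: 2.1
```

Emit:
{"method": "arm_command", "body": {"commands": [[[0,0,0.7,0,0,0,1],[0,0,0,0,0,0,1]]]}}

```text
clock: 6.0
tcp_pos: [0.5505, 0.0338, 0.0372]
tcp_rot: [3.141, -0.0, 0.199]
force: [-2.1, 0.9, 5.0]
gripper_width: 0.001
gripper_force: 2.4
```

Force is about 5 N, so the button is essentially fully down. I'll hold about 2 s, then rise.

Emit:
{"method": "arm_command", "body": {"commands": [[[0,0,0,0,0,0,1],[0,0,0,0,0,0,1],[0,0,0,0,0,0,1],[0,0,0,0,0,0,1],[0,0,0,0,0,0,1],[0,0,0,0,0,0,1],[0,0,0,0,0,0,1],[0,0,0,0,0,0,1],[0,0,0,0,0,0,1],[0,0,0,0,0,0,1]]]}}

```text
clock: 7.25
tcp_pos: [0.5505, 0.0339, 0.0371]
tcp_rot: [3.141, -0.0, 0.199]
force: [-1.7, 0.3, 4.8]
gripper_width: -0.001
gripper_force: 2.4
```

Emit:
{"method": "arm_command", "body": {"commands": [[[0,0,0,0,0,0,1],[0,0,0,0,0,0,1],[0,0,0,0,0,0,1],[0,0,0,0,0,0,1],[0,0,0,0,0,0,1],[0,0,0,0,0,0,1]]]}}

```text
clock: 8.0
tcp_pos: [0.5505, 0.0338, 0.0371]
tcp_rot: [3.142, -0.0, 0.199]
force: [-1.4, 1.3, 5.0]
gripper_width: 0.001
gripper_force: 2.4
```

Emit:
{"method": "arm_command", "body": {"commands": [[[0,0,-3,0,0,0,1],[0,0,-6,0,0,0,1],[0,0,-20,0,0,0,1],[0,0,-40,0,0,0,1],[0,0,-50,0,0,0,1],[0,0,0,0,0,0,1]]]}}

```text
clock: 8.75
tcp_pos: [0.5532, 0.0336, 0.1614]
tcp_rot: [3.139, -0.01, 0.199]
force: [-0.0, 0.2, -0.2]
gripper_width: -0.001
gripper_force: 0.0
```

Emit:
{"method": "arm_command", "body": {"commands": [[[-7,-44,-3,0,0,0,1],[-7,-44,0,0,0,0,1],[-7,-44,0,0,0,0,1],[-7,-44,0,0,0,0,1],[-7,-44,0,0,0,0,1],[-7,-44,0,0,0,0,1],[-8,-42,0,0,0,5,1],[0,0,0,0,0,5.5,1],[0,0,0,0,0,5,1],[0,0,0,0,0,0,1]]]}}

```text
clock: 10.0
tcp_pos: [0.4402, 0.3236, 0.1574]
tcp_rot: [3.14, 0.002, -0.07]
force: [-1.4, -0.5, 0.5]
gripper_width: 0.002
gripper_force: 0.0
```

Run:
```python
from plant import arm
from h import *
arm.camera("wrist")
w=arm.camera("wrist");np.savez("w3.npz",**w);cv2.imwrite("pics/w3.png",w["color"][:,:,::-1])
st=arm.get_state();print({k:np.round(st[k],4).tolist() for k in("clock","tcp_pos","tcp_rot","force","gripper_width")})
```

```text
{'clock': 10.1, 'tcp_pos': [0.4406, 0.3236, 0.158], 'tcp_rot': [3.1404, 0.0015, -0.0705], 'force': [0.0316, 0.4934, -0.4722], 'gripper_width': 0.0033}
```

View pics/w3.png

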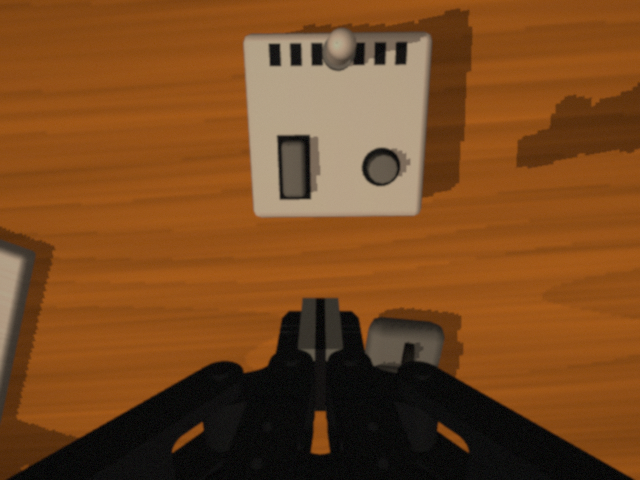

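The wrist picture shows the extender bar at (294,169) and its round button at (381,168). The box is parallel to the tool.

Run:
```python
from h import *
t,s,w=[np.load(f) for f in("top0.npz","scene0.npz","w3.npz")]
ps=[(171.5,273.9),(461.7,219.3),(294,169)]
print(tri([t,s,w],ps).round(4),[plane(c,p,.05)[:2].round(4).tolist() for c,p in zip([t,s,w],ps)])
print(tri([t,w],[ps[0],ps[2]]).round(4))
p=plane(w,ps[2],.05)-[.4406,.3236,.158];a=-.0705
print(p[0]*np.cos(a)+p[1]*np.sin(a),p[0]*np.sin(a)-p[1]*np.cos(a))
```

```text
[0.4816 0.3376 0.0407] [[0.4808, 0.3359], [0.4885, 0.3339], [0.4828, 0.3365]]
[0.4817 0.3373 0.044 ]
0.04123149579503765 -0.01587993975256372
```

Down to z ≈ 0.07 above the bar.

Emit:
{"method": "arm_command", "body": {"commands": [[[21,-8,0,0,0,0,1],[20,-8,0,0,0,0,1],[0,0,30,0,0,0,1],[0,0,30,0,0,0,1],[0,0,18,0,0,0,1],[0,0,8,0,0,0,1],[0,0,0,0,0,0,1],[0,0,0,0,0,0,1]]]}}

```text
clock: 11.1
tcp_pos: [0.4838, 0.3374, 0.0746]
tcp_rot: [-3.14, -0.002, -0.071]
force: [0.3, 0.5, -0.2]
gripper_width: -0.001
gripper_force: 0.0
```

Run:
```python
from plant import arm
from h import *
w=arm.camera("wrist");cv2.imwrite("pics/w4.png",w["color"][:,:,::-1])
st=arm.get_state();print({k:np.round(st[k],4).tolist() for k in("clock","tcp_pos","tcp_rot","force")})
```

```text
{'clock': 11.15, 'tcp_pos': [0.4838, 0.3374, 0.0746], 'tcp_rot': [-3.1402, -0.0023, -0.0715], 'force': [0.1129, -0.0143, -0.0049]}
```

View pics/w4.png

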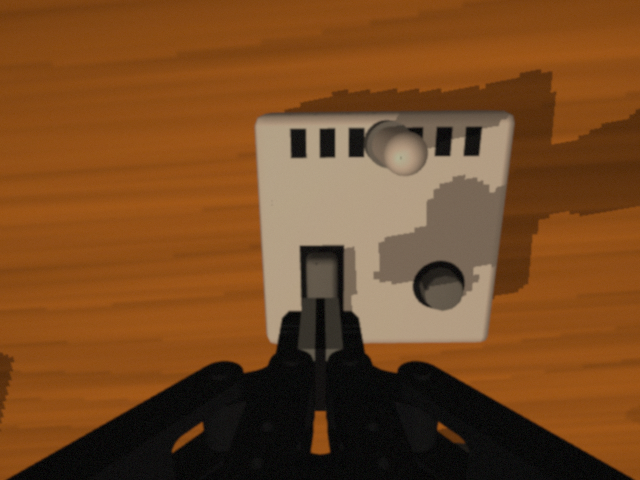

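The tips, at (320,300), are centred on the extender's bar. Press.

Emit:
{"method": "arm_command", "body": {"commands": [[[0,0,12,0,0,0,1],[0,0,7,0,0,0,1],[0,0,3,0,0,0,1],[0,0,2,0,0,0,1],[0,0,1,0,0,0,1],[0,0,1,0,0,0,1],[0,0,1,0,0,0,1],[0,0,0,0,0,0,1]]]}}

```text
clock: 12.15
tcp_pos: [0.483, 0.337, 0.0464]
tcp_rot: [-3.142, -0.0, -0.072]
force: [-2.8, -2.0, 4.7]
gripper_width: 0.0
gripper_force: 2.0
```

Emit:
{"method": "arm_command", "body": {"commands": [[[0,0,1,0,0,0,1],[0,0,0,0,0,0,1]]]}}

```text
clock: 12.4
tcp_pos: [0.483, 0.337, 0.0453]
tcp_rot: [-3.142, -0.0, -0.072]
force: [-2.5, -2.3, 6.0]
gripper_width: 0.002
gripper_force: 2.4
```

Emit:
{"method": "arm_command", "body": {"commands": [[[0,0,0,0,0,0,1],[0,0,0,0,0,0,1],[0,0,0,0,0,0,1],[0,0,0,0,0,0,1],[0,0,0,0,0,0,1],[0,0,0,0,0,0,1],[0,0,0,0,0,0,1],[0,0,0,0,0,0,1],[0,0,0,0,0,0,1],[0,0,0,0,0,0,1]]]}}

```text
clock: 13.65
tcp_pos: [0.483, 0.337, 0.0451]
tcp_rot: [-3.142, -0.0, -0.072]
force: [-2.5, -0.5, 4.9]
gripper_width: 0.001
gripper_force: 2.5
```

Emit:
{"method": "arm_command", "body": {"commands": [[[0,0,0,0,0,0,1],[0,0,0,0,0,0,1],[0,0,0,0,0,0,1],[0,0,0,0,0,0,1],[0,0,0,0,0,0,1]]]}}

```text
clock: 14.28
tcp_pos: [0.483, 0.337, 0.0451]
tcp_rot: [-3.142, -0.0, -0.072]
force: [-1.4, -0.2, 5.1]
gripper_width: -0.005
gripper_force: 2.5
```

Emit:
{"method": "arm_command", "body": {"commands": [[[0,0,-3,0,0,0,1],[0,0,-6,0,0,0,1],[0,0,-20,0,0,0,1],[0,0,-40,0,0,0,1],[0,0,-50,0,0,0,1],[-40,0,-40,0,0,0,1],[-50,0,0,0,0,0,1],[-50,0,0,0,0,0,1],[0,0,0,0,0,0,1],[0,0,0,0,0,0,1]]]}}

```text
clock: 15.52
tcp_pos: [0.3438, 0.347, 0.204]
tcp_rot: [3.141, -0.001, -0.071]
force: [0.7, -0.2, 0.7]
gripper_width: 0.0
gripper_force: 0.0
```

Run:
```python
from plant import arm
from h import *
w=arm.camera("top");cv2.imwrite("pics/t5.png",w["color"][:,:,::-1])
d=np.abs(w["color"].astype(int)-np.load("top0.npz")["color"]).max(2)
for n,(x0,x1,y0,y1) in dict(router=(270,395,170,265),hub=(435,530,200,280),ext=(150,222,228,300),far=(240,460,100,165),phone=(425,515,325,375)).items(): print(n,(d[y0:y1,x0:x1]>60).sum())
st=arm.get_state();print({k:np.round(st[k],4).tolist() for k in("clock","tcp_pos","force")})
```

```text
router 0
hub 0
ext 0
far 0
phone 0
{'clock': 15.575, 'tcp_pos': [0.3442, 0.3469, 0.2039], 'force': [0.6263, 0.3927, 0.9509]}
```

View pics/t5.png

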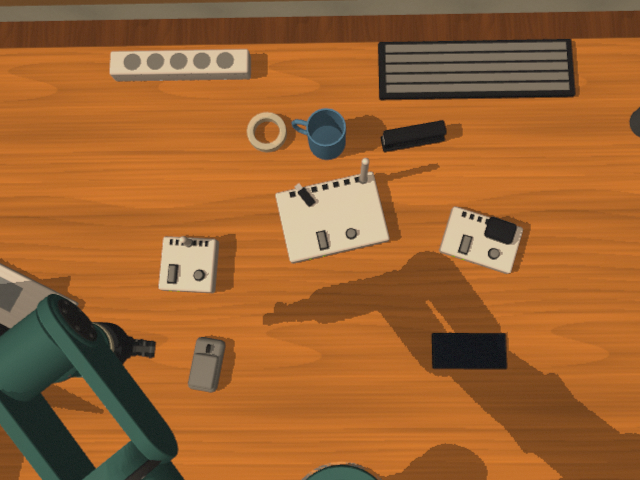

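Nothing has moved: the boxes, mouse and phone are where they were in the first picture, and the arm is clear. I'll hand the job in.

```bash
python3 -c "
from plant import arm
print(arm.finish_job())"
```

```text
the job is handed in; nothing more can be done
None
```

I pressed the router's bar button and then the extender's, holding each about two seconds at roughly 5 N, and withdrew with nothing moved in the last top picture; the job is handed in, but no verdict came back.

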